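# Park the index plunger of a microscope sled and slide the dish under the lens

### The job

Unlock the microscope's specimen sled: pull the black bar knob of the sprung index plunger straight up until you feel its soft stop, turn it a sixth of a turn (either way) and ease it down so that its cross pin sits in a rest notch of the crown and stays retracted when you let go. Then slide the carriage by its handle fully home under the microscope, gently, with the dish still in its nest. Never force the plunger against its crown or stop or let it snap down, and leave the other things on the bench where they are.

Things in the scene. Friction and masses are not known exactly. Their poses are not given: they have to be found in the camera images.
- sled: White fixed base plate, 210 mm (x, -110 to +100) by 360 mm (y), 12 mm thick; origin at its underside, z up. Yaw within 0.35 rad. The carriage slides to its +y. Microscope head on a column at its +y end: column at (0, 155) mm, lens over (0, 80) mm, head 139 to 340 mm above the table.
- collar: Dark steel bracket and barrel (44 mm wide, top 54 mm above the table) on the sled's -x side, guiding the plunger, with the toothed crown on it; origin on the plunger's axis at the sled's underside, at (-70, -30) mm of the sled. All contact forces on barrel and crown, those of the plunger's pin and stop included, must stay under 25 N.
- crown_mid (a point): Point on the plunger's axis, 54 mm above the table, at the foot of a crown of six round steel teeth 8 mm thick on a 32 mm circle. Gaps 8 mm: the two along the sled's y are deep slots (locked), the four at 60 degrees to them are rest notches, floor 5 mm below the tooth tips. The crown is screwed to a new height each time: tips 72 to 90 mm above the table.
- knob_grip (a point): Grip point of the plunger's black bar knob, on its vertical axis, 116 mm above the table when locked; it rises and turns with the knob. The bar is 36 mm long (along this point's y, which is the sled's y when locked), 14 mm thick (along its x), 28 mm tall (from 18 mm below this point to 10 mm above it). The steel cross pin (34 mm + round ends long, 4 mm thick) runs parallel to the bar's length, 56 mm below this point.
- plunger (a joint): Lift of the plunger in m: 0 locked in the carriage's hole. Spring: 5 N at 0, plus 0.25 N per mm; moving weight 1.1 N. The pin clears the tooth tips at a lift of 14 to 32 mm (unknown crown height); a soft stop (15 N per mm) starts 3 mm above that. In a rest notch it stays at 9 to 27 mm; let go higher up, it snaps down.
- knob (a joint): Turn of the knob in rad, positive anticlockwise from above; 0 when locked (within 0.06), plus or minus 1.05 in a rest notch, ends at plus or minus 1.4. Turning before the pin clears the teeth jams it hard against them.
- handle (a point): Grip point of the carriage's upright black handle, a block 12 mm thick (y), 30 mm wide (x) and 75 mm tall, its top 105 mm above the table; this point is 10 mm below its top, at its centre, and moves with the carriage. Axes as the sled's. The handle stands at (15, -130) mm of the sled when locked.
- carriage (a joint): Slide of the aluminium carriage towards the sled's +y in m: 0 locked (1.5 mm of play), 0.070 fully home at its hard end stop. Friction about 1.5 N. It moves beyond the play only while the plunger is retracted.
- dish: Closed glass dish, 60 mm diameter, 14 mm tall, origin under its centre; lies loose in a low ring nest (5 mm high, 66 mm inside) on the carriage, whose top is 30 mm above the table.
- objective: Bystander: spare steel lens, 28 mm diameter, 40 mm tall, standing on the sled's base; origin under its centre.
- lens_cap: Bystander: black cap, 32 mm diameter, 12 mm tall, on the sled's base; origin under its centre.
- beaker: Bystander: glass beaker, 68 mm wide, 90 mm tall, on the table; origin under its centre.
- reagent: Bystander: amber bottle, 56 mm diameter, 120 mm tall, on the table; origin under its centre.
- slide_box: Bystander: grey slide box 80 x 100 x 35 mm, on the table; origin under its centre.
- screwdriver: Bystander: screwdriver lying on the table; origin under its middle.
Things that resemble listed ones, but are neither listed nor needed, are in the scene too. Leave any purple or red look-alike of the dish alone.

How it is judged:
On the way, in this order (a step that is already met when the one before it is completed fails the run):
1. the plunger is let go and stays retracted with its pin in a rest notch, the carriage not yet moved (value of joint plunger above 0.0075 m and (value of joint knob between 0.85 and 1.25 rad or value of joint knob between -1.25 and -0.85 rad) and value of joint carriage below 0.008 m and contact force between the fingers and anything else below 0.05 N), for 0.2 s.
2. the carriage is fully home (value of joint carriage above 0.068 m), for 0.2 s.
At the end, for the whole second after the job is handed in: The plunger rests released in a rest notch (lift over 7.5 mm, turned 0.85 to 1.25 rad either way); the carriage is home (within 2 mm of its end stop) and at rest; the dish lies flat in its nest (within 7 mm of its middle), at rest (value of joint plunger above 0.0075 m and (value of joint knob between 0.85 and 1.25 rad or value of joint knob between -1.25 and -0.85 rad) and value of joint carriage above 0.068 m and velocity of joint carriage between -0.01 and 0.01 m/s and y of dish in the frame of handle between 0.133 and 0.147 m and x of dish in the frame of handle between -0.022 and -0.008 m and angle between dish's own z axis and vertical below 0.08 rad and linear speed of dish below 0.01 m/s); the robot touches nothing.
It fails at once if the plunger's crown, stop or collar is loaded with more than 25 N (forced, or twisted too early) (contact force between collar and anything else above 25 N).
It fails at once if the plunger snaps down (faster than 0.4 m/s) (velocity of joint plunger below -0.4 m/s).
It fails at once if the carriage is slammed (faster than 0.25 m/s) (velocity of joint carriage above 0.25 m/s).
It fails at once if the dish leaves its nest or tips (angle between dish's own z axis and vertical above 0.2 rad or height (world z) of dish above 0.045 m).
It fails at once if a bystander is moved by more than 20 mm or tipped (distance of any of objective, lens_cap, beaker, reagent, slide_box, screwdriver from where it was at the start of the episode above 0.02 m or angle between any of objective, lens_cap, beaker, reagent, slide_box, screwdriver's own z axis and vertical above 0.3 rad).
It also fails if it takes over 72 s, if anything falls off the work surface, if the arm or the gripper's body presses on something with over 40 N, if the wrist force passes 120 N, or if a joint passes its speed limit or range.

### The arm

A 6-joint arm with a two-finger parallel gripper is mounted at the origin on the work surface. World frame = base frame: x ahead of the robot, y to its left, z up, the work surface at z = 0. Lengths are in m, angles in rad, forces in N, time in s.
With the tool pointing down it reaches from about 0.3 to 0.875 m from the base axis. Payload 6.4 kg.
Tool frame: the origin (TCP) lies midway between the tips of the shut fingers; the grasp point (between the pads) lies ctrl.grip_depth behind it (ctrl.grip_depth is the distance from the TCP to the grasp point, in m); x points along the fingers, y is the direction in which the jaws open and shut, and the axes are right-handed (so a half turn about x gives the same grasp; the last joint's range is limited). The gripper opens to 85 mm and grips with 20 to 120 N. Pads are 22 mm wide; open, the fingers measure 114 mm over their backs; the gripper's body (76 mm by 85 mm) begins 54 mm behind the grasp point. The pads swing forward as they close: fully open they stand 13 mm farther back than shut.
Start: joints at [1.129, 0.181, 1.607, -0, 1.354, -0.206], TCP at [0.134, 0.559, 0.231] pointing down, gripper open.
Joint ranges: [-2.99, 2.99], [-0.89, 2.07], [0.3, 2.58], [-1.14, 4.28], [0, 2.63], [-3.12, 3.12]. Speed limits (rad/s): [2.57, 2.57, 3.01, 3.14, 3.14, 3.14].

### API

Orientations are given as a unit quaternion [w, x, y, z].
In Python, from bench import ctrl gives the robot as it stands.
- The arm moves only by the tool carry_out, never from a script. Its argument "motion" is one flat list of numbers, 7 for each row, row after row: the turn, a rotation vector about the tool's x, y, z in degrees, then the shift along the tool's x, y, z in m, then the gripper's target within -1 to 1 (shut at 1, half-way at 0, fully open at -1). A call has 1 to 10 rows; each row shifts and turns the pose as measured when the row begins, along the tool's axes as they then stand; what a row does not reach is not made up. A row lasts 1/10 s, in which the tool goes at most 50 mm and 8.59 degrees, less where a joint would pass 70% of its speed; a pose out of reach is approached as far as the arm can. A call with a gripper value outside its range is refused whole. The fingers move at their own pace and stop on an object; the grip force is fixed at half the most. Time passes only in rows, so rows that do not move let the fingers close. It gives the time, the measured TCP pose, the force and the opening at its end, in the units of the state.
- ctrl.get_obs(): the state, without advancing time (a new reading comes with each control period).
- ctrl.camera(name): name is "scene" or "top" or "wrist"; returns the picture (400x640x3 uint8, blue, green, red); there is no depth.
- ctrl.camera_params(name): a dict with "mtx" (3x3 intrinsics, pixels), "k1" (the pictures are not rectified: a ray, as slopes to the right and down, at radius r is drawn at 1 + k1 r^2 times it, then the intrinsics apply), "pose" (4x4, takes a point from camera to world coordinates); the wrist camera has in their place "hand_eye" (4x4, takes a point from camera to tool coordinates, whose origin is the TCP and whose axes are the tool frame's). Camera axes: x right, y down, z forward; pixel columns grow to the right and rows downward; lengths in m; the calibration is good to about 2 mm. A picture is of the moment at which its call begins: read the wrist's pose just before it. camera_params takes no time and is no camera call.
- ctrl.hand_in(): hands the job in, once; it reports no verdict.
Trained networks look in the newest picture that a camera, given by its name, has taken for a name from the list of things; names that differ only in an ending like _2 or _b are one class to them, and where a whole thing is asked for, a point or a joint stands for the part that bears it (a point fixed in the world has none). Each returns a list of dicts, best first, with "conf" (0 to 1); they miss things now and then, are a little off and sometimes report something else, mostly with a low value. They report only what shows in the picture. A call takes as long as a camera call. They do not tell look-alikes from the thing itself.
- ctrl.boxes_of(camera, thing): "point" ([x, y, z] in m, in the coordinates of the camera as it stood for that picture, good to about 4 mm: the middle of the surface that is visible of it).
- ctrl.trace(camera, thing): "pixels" (400x640 bool, what is visible of it).
- ctrl.landmark_of(camera, thing): "point" ([x, y, z] in m, in the coordinates of the camera as it stood for that picture, good to about 4 mm: a listed point, or the origin of a listed thing).
The state is a dict: "time_s": time; "q": joint angles; "dq": joint speeds; "joint_efforts": joint torques, N m; "eef_pos": TCP position; "eef_rot": TCP orientation; "wrist_force": force on the tool from outside, world axes, zero at the start; "torque": the same for the moment, N m; "opening": opening from 0.0 (shut) to 1.0 (fully open).
Only numpy, scipy, OpenCV 4.12 (cv2) and the standard library are available. Lean on these libraries where they do the work, as an engineer would, in place of code of your own. Each camera call takes 0.05 s, during which the arm holds its last target. There are 200 camera calls.

## Working session

There is one attempt and no reset: what is moved stays moved. The work goes in short steps, Python scripts to look and compute and a tool call to move; the robot and the scene stay as the last step left them, time stands still between calls to the robot, and variables do not carry over. Pictures are saved under pics/ and viewed, about 8 in all and at most 12, crops included, and the job is handed in when it is done.

Besides the shell and the picture viewer there is one more tool, called as name(argument=value, ...), one argument or row to a line, values as JSON. carry_out: Moves the arm, as the interface text tells. Its arguments: {"type":"object","properties":{"motion":{"type":"array"}},"required":["motion"]}

```bash
ls; mkdir -p pics; cat > h.py <<'E'
import numpy as np, cv2
from scipy.spatial.transform import Rotation as R
from bench import ctrl
def T():
    o=ctrl.get_obs(); w,x,y,z=o["eef_rot"]; M=np.eye(4)
    M[:3,:3]=R.from_quat([x,y,z,w]).as_matrix(); M[:3,3]=o["eef_pos"]; return M
def pose(cam):
    p=ctrl.camera_params(cam)
    return np.array(p["pose"]) if "pose" in p else T()@np.array(p["hand_eye"])
def w(P,pt): return (P@np.append(pt,1))[:3]
def snap(cam,name):
    P=pose(cam); im=ctrl.camera(cam); cv2.imwrite(f"pics/{name}.png",im); return P,im
def marks(cam,P,things,f="landmark_of"):
    for t in things:
        for d in getattr(ctrl,f)(cam,t)[:2]:
            print(cam,f[:4],t,round(d["conf"],2),np.round(w(P,d["point"]),4))
E
python3 - <<'E'
from h import *
print(ctrl.grip_depth, ctrl.get_obs()); print(T().round(3))
ims=[]
for c in("scene","top"):
    P,im=snap(c,c+"0"); marks(c,P,["sled","collar","crown_mid","knob_grip","handle","dish"]); ims.append(im)
cv2.imwrite("pics/both.png",cv2.resize(np.vstack(ims),None,fx=.75,fy=.75) if 0 else np.hstack([cv2.resize(i,(400,250)) for i in ims]))
E
```

```text
pics
0.0187 {'time_s': 0.0, 'q': array([ 1.12871862e+00,  1.81591028e-01,  1.60803416e+00, -2.39886724e-05,
        1.35384318e+00, -2.06294746e-01]), 'dq': array([ 0.00042163,  0.00115128,  0.0002818 ,  0.00098859, -0.00109746,
        0.00131864]), 'joint_efforts': array([-3.04255582e-04, -4.44862890e+01, -3.51333797e+01, -2.46311065e-04,
        9.27161775e-03,  6.50989705e-06]), 'eef_pos': array([0.13405435, 0.55855371, 0.23034344]), 'eef_rot': array([ 0.70199516,  0.08253578,  0.70240194, -0.0837983 ]), 'wrist_force': array([ 0.01785685, -0.51413737, -0.19948027]), 'torque': array([-0.0503945 ,  0.03844108, -0.04814587]), 'opening': 0.99777910355591}
[[-0.001  0.234  0.972  0.134]
 [-0.002  0.972 -0.234  0.559]
 [-1.    -0.002 -0.     0.23 ]
 [ 0.     0.     0.     1.   ]]
scene land sled 0.74 [0.5949 0.0059 0.0036]
scene land sled 0.59 [ 0.5327 -0.0244  0.0552]
scene land collar 0.7 [ 0.5251 -0.0299  0.0016]
scene land crown_mid 0.78 [ 0.532  -0.0277  0.0537]
scene land knob_grip 0.58 [ 0.5284 -0.0212  0.1138]
scene land handle 0.91 [ 0.6231 -0.1196  0.0979]
scene land handle 0.62 [ 5.655e-01 -4.000e-01  1.000e-04]
scene land dish 0.75 [0.5953 0.02   0.0333]
scene land dish 0.68 [ 0.3874 -0.0099  0.0059]
top land sled 0.6 [5.969e-01 9.000e-03 3.000e-04]
top land sled 0.19 [ 0.5271 -0.0256 -0.0006]
top land collar 0.64 [ 0.528  -0.0251  0.    ]
top land crown_mid 0.74 [ 0.5276 -0.0282  0.0576]
top land crown_mid 0.24 [ 0.6741 -0.0659  0.0102]
top land knob_grip 0.47 [ 0.5287 -0.0279  0.1121]
top land handle 0.8 [ 0.6195 -0.1209  0.0896]
top land handle 0.56 [ 0.6768 -0.0678  0.0076]
top land dish 0.8 [ 0.4127  0.0939 -0.0046]
top land dish 0.79 [0.5945 0.0184 0.0296]
```

View picture.

```bash
python3 - <<'E'
import cv2,numpy as np
a=cv2.imread("pics/scene0.png");b=cv2.imread("pics/top0.png")
cv2.imwrite("pics/v1.png",np.vstack([cv2.resize(a,(480,300)),cv2.resize(b,(480,300))]))
E
```

```text
(no output)
```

View pics/v1.png

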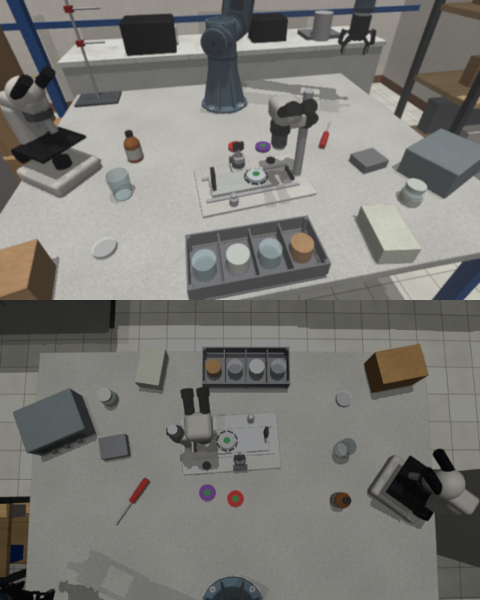

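```bash
cat >> h.py <<'E'
def plan(tgt,yaw,n,grip):
    """rows: tool-down, tool y at angle yaw; n rows"""
    M=T(); t0=M[:3,3]; Rm=M[:3,:3]
    tg=np.array([[0,np.cos(yaw),np.sin(yaw)],[0,np.sin(yaw),-np.cos(yaw)],[-1,0,0]])
    rv=R.from_matrix(Rm.T@tg).as_rotvec()
    d=(np.array(tgt)-t0)/n; out=[]
    for i in range(n):
        Ri=Rm@R.from_rotvec(rv*i/n).as_matrix()
        out.append(list(np.degrees(rv/n).round(2))+list((Ri.T@d).round(4))+[grip])
    print("step mm",np.linalg.norm(d)*1e3); print(str([[float(v) for v in r] for r in out]).replace(" ",""))
E
python3 -c "
from h import *
plan([.42,-.06,.26],.07,16,-1)"
```

```text
step mm 42.65267179822253
[[4.53,-0.0,-0.0,-0.0018,-0.0335,0.0264,-1.0],[4.53,-0.0,-0.0,-0.0018,-0.0313,0.029,-1.0],[4.53,-0.0,-0.0,-0.0018,-0.0289,0.0313,-1.0],[4.53,-0.0,-0.0,-0.0018,-0.0263,0.0335,-1.0],[4.53,-0.0,-0.0,-0.0018,-0.0236,0.0355,-1.0],[4.53,-0.0,-0.0,-0.0018,-0.0207,0.0372,-1.0],[4.53,-0.0,-0.0,-0.0018,-0.0177,0.0388,-1.0],[4.53,-0.0,-0.0,-0.0018,-0.0146,0.04,-1.0],[4.53,-0.0,-0.0,-0.0018,-0.0114,0.0411,-1.0],[4.53,-0.0,-0.0,-0.0018,-0.0081,0.0418,-1.0],[4.53,-0.0,-0.0,-0.0018,-0.0048,0.0423,-1.0],[4.53,-0.0,-0.0,-0.0018,-0.0014,0.0426,-1.0],[4.53,-0.0,-0.0,-0.0018,0.002,0.0426,-1.0],[4.53,-0.0,-0.0,-0.0018,0.0053,0.0423,-1.0],[4.53,-0.0,-0.0,-0.0018,0.0086,0.0417,-1.0],[4.53,-0.0,-0.0,-0.0018,0.0119,0.0409,-1.0]]
```

carry_out(
  motion=[4.5,0,0,-0.002,-0.034,0.026,-1,4.5,0,0,-0.002,-0.031,0.029,-1,4.5,0,0,-0.002,-0.029,0.031,-1,4.5,0,0,-0.002,-0.026,0.034,-1,4.5,0,0,-0.002,-0.024,0.036,-1,4.5,0,0,-0.002,-0.021,0.037,-1,4.5,0,0,-0.002,-0.018,0.039,-1,4.5,0,0,-0.002,-0.015,0.04,-1],
)

```text
time_s: 1.5
eef_pos: [0.2768, 0.2407, 0.2471]
eef_rot: [0.641, 0.301, 0.639, -0.3]
wrist_force: [0.9, 0.7, 0.8]
opening: 0.998
```

```bash
python3 -c "
from h import *
print(T().round(3))
plan([.42,-.06,.26],.07,10,-1)"
```

```text
[[ 0.003  0.769  0.639  0.277]
 [ 0.002  0.639 -0.769  0.241]
 [-1.     0.003  0.001  0.247]
 [ 0.     0.     0.     1.   ]]
step mm 33.3294196986995
[[3.57,-0.0,-0.02,-0.0013,-0.0082,0.0323,-1.0],[3.57,-0.0,-0.02,-0.0013,-0.0062,0.0327,-1.0],[3.57,-0.0,-0.02,-0.0013,-0.0041,0.0331,-1.0],[3.57,-0.0,-0.02,-0.0013,-0.002,0.0332,-1.0],[3.57,-0.0,-0.02,-0.0013,0.0,0.0333,-1.0],[3.57,-0.0,-0.02,-0.0013,0.0021,0.0332,-1.0],[3.57,-0.0,-0.02,-0.0013,0.0042,0.033,-1.0],[3.57,-0.0,-0.02,-0.0013,0.0062,0.0327,-1.0],[3.57,-0.0,-0.02,-0.0013,0.0082,0.0323,-1.0],[3.57,-0.0,-0.02,-0.0013,0.0102,0.0317,-1.0]]
```

carry_out(
  motion=[3.6,0,0,-0.001,-0.008,0.032,-1,3.6,0,0,-0.001,-0.006,0.033,-1,3.6,0,0,-0.001,-0.004,0.033,-1,3.6,0,0,-0.001,-0.002,0.033,-1,3.6,0,0,-0.001,0,0.033,-1,3.6,0,0,-0.001,0.002,0.033,-1,3.6,0,0,-0.001,0.004,0.033,-1,3.6,0,0,-0.001,0.006,0.033,-1,3.6,0,0,-0.001,0.008,0.032,-1,3.6,0,0,-0.001,0.01,0.032,-1],
)

```text
time_s: 2.5
eef_pos: [0.4186, -0.0768, 0.2617]
eef_rot: [0.512, 0.496, 0.505, -0.487]
wrist_force: [0.9, 1.1, -0.0]
opening: 0.999
```

```bash
python3 -c "
from h import *
print(T().round(3))
P,im=snap('wrist','w1')
marks('wrist',P,['sled','collar','crown_mid','knob_grip','handle','dish'])
print(ctrl.camera_params('wrist'))"
```

```text
[[ 0.015  0.999  0.034  0.419]
 [ 0.001  0.034 -0.999 -0.077]
 [-1.     0.015 -0.001  0.262]
 [ 0.     0.     0.     1.   ]]
wrist land sled 0.56 [0.598  0.009  0.0012]
wrist land collar 0.65 [ 0.5238 -0.0265 -0.0015]
wrist land crown_mid 0.67 [0.5913 0.019  0.0292]
wrist land crown_mid 0.58 [ 0.5219 -0.0254  0.0538]
wrist land knob_grip 0.8 [ 0.5215 -0.0255  0.1156]
wrist land handle 0.72 [ 0.6214 -0.1254  0.0988]
wrist land dish 0.85 [0.5922 0.016  0.0337]
wrist land dish 0.82 [0.4091 0.09   0.004 ]
{'mtx': array([[308.27641928,   0.        , 322.99260679],
       [  0.        , 308.27641928, 200.18279509],
       [  0.        ,   0.        ,   1.        ]]), 'k1': 0.019922229669989397, 'hand_eye': array([[ 1.18076849e-03, -2.58213496e-01,  9.66087158e-01,
        -1.42983253e-01],
       [ 9.99999128e-01, -2.66787395e-04, -1.29352259e-03,
        -3.48944675e-04],
       [ 5.91744866e-04,  9.66087843e-01,  2.58212956e-01,
        -6.47958354e-02],
       [ 0.00000000e+00,  0.00000000e+00,  0.00000000e+00,
         1.00000000e+00]])}
```

View pics/w1.png

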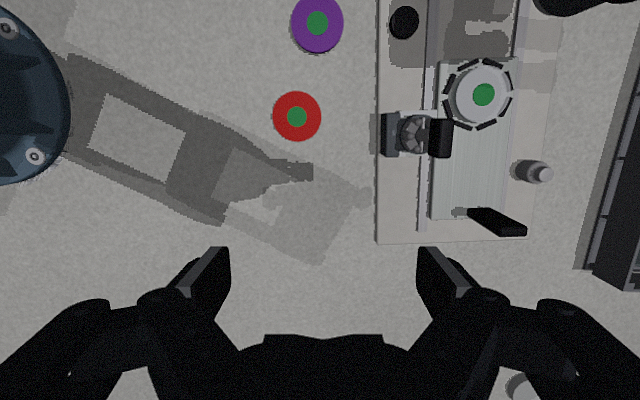

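```bash
cat >> h.py <<'E'
def ray(cam,P,px,z):
    p=ctrl.camera_params(cam); K=np.array(p["mtx"]); k=p["k1"]
    u=cv2.undistortPoints(np.array([[px]],float),K,np.array([k,0,0,0.]))[0,0]
    d=P[:3,:3]@[u[0],u[1],1]; return P[:3,3]+d*(z-P[2,3])/d[2]
E
python3 -c "
from h import *
P=pose('wrist'); im=cv2.imread('pics/w1.png',0).astype(float)
im=cv2.GaussianBlur(im,(5,5),0)
for r in list(range(70,110,10))+list(range(165,240,10)):
    g=np.diff(im[r,365:392]); c=365.5+np.argmax(abs(g)); print(r,c,g[int(c-365.5)].round(),ray('wrist',P,(c,r),.012).round(4))
print('bottom edge')
for c in (385,400,415,520):
    print(c,ray('wrist',P,(c,225+np.argmax(np.abs(np.diff(im[225:255,c])))+.5),.012).round(4))
"
```

```text
70 378.5 28.0 [0.4816 0.0474 0.012 ]
80 375.5 -27.0 [0.479  0.0363 0.012 ]
90 374.5 -28.0 [0.4787 0.025  0.012 ]
100 378.5 25.0 [0.4845 0.0138 0.012 ]
165 377.5 25.0 [ 0.49   -0.0651  0.012 ]
175 374.5 -28.0 [ 0.4872 -0.0781  0.012 ]
185 377.5 25.0 [ 0.4922 -0.0911  0.012 ]
195 377.5 26.0 [ 0.4933 -0.1045  0.012 ]
205 374.5 -25.0 [ 0.4905 -0.1183  0.012 ]
215 377.5 24.0 [ 0.4956 -0.132   0.012 ]
225 374.5 -24.0 [ 0.4927 -0.1462  0.012 ]
235 373.5 -25.0 [ 0.4925 -0.1606  0.012 ]
bottom edge
385 [ 0.5095 -0.1754  0.012 ]
400 [ 0.53   -0.1733  0.012 ]
415 [ 0.5482 -0.1522  0.012 ]
520 [ 0.6915 -0.1545  0.012 ]
```

```bash
python3 -c "
from h import *
plan([.526,-.027,.19],.078,5,-1)"
```

```text
step mm 27.59586843081413
[[-0.46,-0.01,-0.16,0.0146,0.0218,-0.0086,-1.0],[-0.46,-0.01,-0.16,0.0145,0.0219,-0.0085,-1.0],[-0.46,-0.01,-0.16,0.0145,0.022,-0.0083,-1.0],[-0.46,-0.01,-0.16,0.0144,0.0221,-0.0081,-1.0],[-0.46,-0.01,-0.16,0.0143,0.0222,-0.0079,-1.0]]
```

carry_out(
  motion=[-0.5,0,-0.2,0.0145,0.022,-0.0085,-1,-0.5,0,-0.2,0.0145,0.022,-0.0085,-1,-0.5,0,-0.2,0.0145,0.022,-0.0085,-1,-0.5,0,-0.1,0.0145,0.022,-0.008,-1,-0.5,0,-0.1,0.0145,0.022,-0.008,-1,0,0,0,0,0,0,-1],
)

```text
time_s: 3.45
eef_pos: [0.5286, -0.0181, 0.1896]
eef_rot: [0.525, 0.477, 0.521, -0.475]
wrist_force: [0.0, -0.1, -0.3]
opening: 1.0
```

```bash
python3 -c "
from h import *
print(T().round(3))
P,im=snap('wrist','w2')
marks('wrist',P,['collar','crown_mid','knob_grip'])
t=ctrl.trace('wrist','knob_grip')
for d in t[:2]:
    ys,xs=np.nonzero(d['pixels']); print(d['conf'],xs.min(),xs.max(),ys.min(),ys.max(),cv2.minAreaRect(np.c_[xs,ys].astype(np.float32)))
"
```

```text
[[ 0.005  0.996  0.094  0.529]
 [-0.001  0.094 -0.996 -0.018]
 [-1.     0.005  0.002  0.19 ]
 [ 0.     0.     0.     1.   ]]
wrist land collar 0.68 [ 0.5299 -0.0291  0.0025]
wrist land crown_mid 0.69 [ 0.5249 -0.0277  0.0571]
wrist land knob_grip 0.76 [ 0.524  -0.0264  0.1172]
wrist land knob_grip 0.2 [0.5913 0.0211 0.032 ]
0.85 310 332 181 246 ((321.2948913574219, 213.58905029296875), (21.15443992614746, 65.19241333007812), 1.5481575727462769)
0.44 444 479 228 259 ((462.00006103515625, 243.5000457763672), (38.890869140625, 26.16295051574707), 45.0)
```

View pics/w2.png

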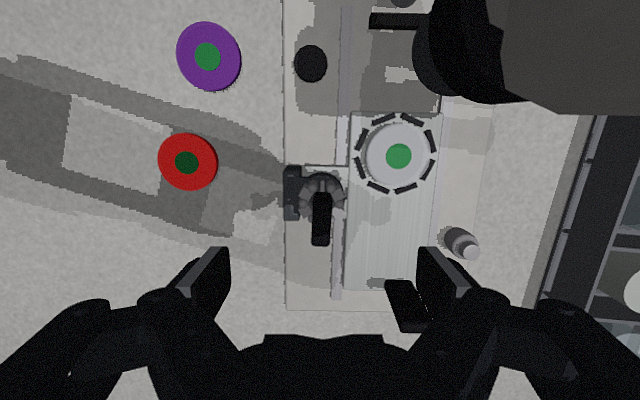

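```bash
python3 -c "
from h import *
P=pose('wrist')
d=ctrl.trace('wrist','knob_grip')[0]['pixels']
for r in (190,200,210,220,230,240):
    xs=np.nonzero(d[r])[0]; print(r,xs.min(),xs.max(),ray('wrist',P,(xs.min(),r),.126).round(4),ray('wrist',P,(xs.max()+1,r),.126).round(4))
print(ray('wrist',P,(321,246.5),.126),ray('wrist',P,(321,246.5),.098))
im=cv2.GaussianBlur(cv2.imread('pics/w2.png',0).astype(float),(5,5),0)
e=np.array([ray('wrist',P,(275.5+np.argmax(np.diff(im[r,275:295])),r),.012) for r in list(range(110,160,5))+list(range(225,300,5))])
print(np.polyfit(e[:,1],e[:,0],1)); print(np.c_[e[:,:2]].round(4).tolist())
"
```

```text
190 320 323 [ 0.5246 -0.0049  0.126 ] [ 0.5274 -0.0046  0.126 ]
200 312 332 [ 0.5196 -0.0126  0.126 ] [ 0.5343 -0.0113  0.126 ]
210 312 331 [ 0.5202 -0.0199  0.126 ] [ 0.5344 -0.0187  0.126 ]
220 311 330 [ 0.5201 -0.0274  0.126 ] [ 0.5344 -0.0262  0.126 ]
230 311 329 [ 0.5207 -0.035   0.126 ] [ 0.5344 -0.0338  0.126 ]
240 310 329 [ 0.5206 -0.0428  0.126 ] [ 0.5351 -0.0415  0.126 ]
[ 0.52906398 -0.04721174  0.126     ] [ 0.53019012 -0.05947002  0.098     ]
[-0.06859396  0.48750848]
[[0.484, 0.0472], [0.4843, 0.0424], [0.4846, 0.0376], [0.4858, 0.0327], [0.4861, 0.0278], [0.4864, 0.0228], [0.4857, 0.0177], [0.486, 0.0126], [0.4873, 0.0076], [0.4876, 0.0024], [0.4932, -0.0748], [0.4936, -0.0807], [0.4928, -0.0867], [0.4932, -0.0927], [0.4947, -0.0987], [0.495, -0.1048], [0.4954, -0.1109], [0.4946, -0.1173], [0.4962, -0.1234], [0.4965, -0.1298], [0.4969, -0.1361], [0.4973, -0.1426], [0.4977, -0.1491], [0.4981, -0.1556], [0.4985, -0.1623]]
```

```bash
python3 -c "
from h import *
plan([.5273,-.0275,.1],.062,5,0)"
```

```text
step mm 18.594782092611744
[[0.33,0.05,-0.1,0.0185,-0.0005,0.0012,0.0],[0.33,0.05,-0.1,0.0185,-0.0005,0.0013,0.0],[0.33,0.05,-0.1,0.0185,-0.0004,0.0013,0.0],[0.33,0.05,-0.1,0.0185,-0.0004,0.0013,0.0],[0.33,0.05,-0.1,0.0185,-0.0003,0.0013,0.0]]
```

carry_out(
  motion=[0.35,0,-0.1,0,-0.0005,0.0065,0,0.35,0,-0.1,0.015,-0.0005,0,0,0.35,0,-0.1,0.016,-0.0005,0,0,0.35,0,-0.1,0.016,-0.0005,0,0,0.35,0,-0.1,0.016,-0.0005,0,0,0,0,0,0.015,0,0,0,0,0,0,0,0,0,0],
)

```text
time_s: 4.45
eef_pos: [0.5253, -0.0314, 0.1108]
eef_rot: [0.515, 0.486, 0.511, -0.487]
wrist_force: [-0.4, -0.8, -0.4]
opening: 0.502
```

```bash
python3 -c "
from h import *
plan([.5273,-.0275,.1],.062,1,0)
print(T().round(4))
o=ctrl.get_obs();print(o['wrist_force'],o['opening'])
P,im=snap('wrist','w3')
marks('wrist',P,['knob_grip','crown_mid'])
cv2.imwrite('pics/w3c.png',cv2.resize(im[150:400,160:480],None,fx=2,fy=2))
"
```

```text
step mm 11.685965847500329
[[-0.6,0.32,-0.18,0.0108,0.0021,-0.0038,0.0]]
[[ 0.0034  0.9987  0.0515  0.5253]
 [-0.0053  0.0515 -0.9987 -0.0314]
 [-1.      0.0031  0.0055  0.1108]
 [ 0.      0.      0.      1.    ]]
[-0.40570643 -0.81231813 -0.40229878] 0.5015498901537506
wrist land knob_grip 0.89 [ 0.5259 -0.0274  0.1162]
wrist land crown_mid 0.59 [ 0.5262 -0.0297  0.0536]
```

View pics/w3c.png

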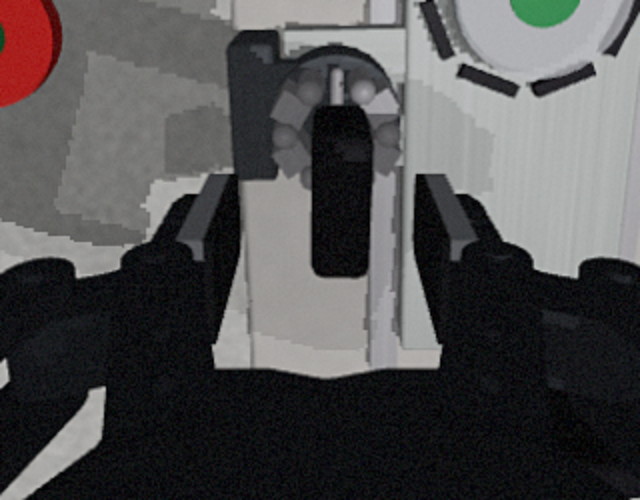

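carry_out(
  motion=[-0.5,0.3,-0.2,0,0.003,-0.0035,0,0,0,0,0.005,0,0,0.2,0,0,0,0.005,0,0,0.4,0,0,0,0,0,0,0.5,0,0,0,0,0,0,0.5],
)

```text
time_s: 5.1
eef_pos: [0.5321, -0.0284, 0.1056]
eef_rot: [0.518, 0.486, 0.512, -0.483]
wrist_force: [-0.9, -0.2, -0.5]
opening: 0.254
```

```bash
python3 -c "
from h import *
plan([.5273,-.0275,.1],.062,1,0)
print(T().round(4))
P,im=snap('wrist','w4')
marks('wrist',P,['knob_grip','crown_mid'])
cv2.imwrite('pics/w4c.png',cv2.resize(im[150:400,160:480],None,fx=2,fy=2))
"
```

```text
step mm 7.4917997357868185
[[-0.01,0.19,-0.45,0.0056,-0.0048,-0.0012,0.0]]
[[ 0.008   0.9981  0.0617  0.5321]
 [-0.0028  0.0617 -0.9981 -0.0284]
 [-1.      0.0078  0.0033  0.1056]
 [ 0.      0.      0.      1.    ]]
wrist land knob_grip 0.87 [ 0.5238 -0.0264  0.1167]
wrist land crown_mid 0.79 [ 0.5263 -0.0274  0.0556]
```

View pics/w4c.png

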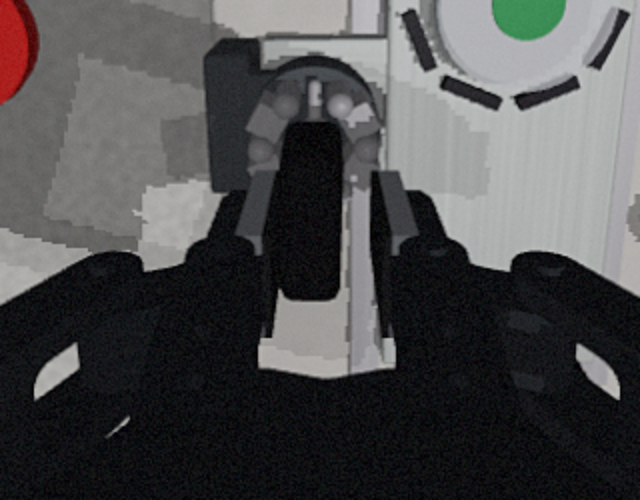

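carry_out(
  motion=[0,0.2,-0.4,0.002,-0.003,0,0.5,0,0,0,0,0,0,0.5,0,0,0,0,0,0,0.5],
)

```text
time_s: 5.55
eef_pos: [0.5297, -0.0287, 0.104]
eef_rot: [0.516, 0.485, 0.515, -0.484]
wrist_force: [0.1, 0.5, 0.3]
opening: 0.249
```

```bash
python3 -c "
from h import *
plan([.5287,-.0275,.1],.062,1,0.5)
print(T().round(4), ctrl.get_obs()['dq'].round(4))
"
```

```text
step mm 4.278494751384884
[[-0.03,-0.02,-0.13,0.004,-0.0009,-0.0012,0.5]]
[[ 2.200e-03  9.981e-01  6.150e-02  5.297e-01]
 [ 5.000e-04  6.150e-02 -9.981e-01 -2.870e-02]
 [-1.000e+00  2.200e-03 -4.000e-04  1.040e-01]
 [ 0.000e+00  0.000e+00  0.000e+00  1.000e+00]] [-0.0016  0.0007  0.0029  0.0019  0.0008 -0.0006]
```

carry_out(
  motion=[0,0,0,0.003,-0.001,-0.001,0.5,0,0,0,0,0,0,0.5,0,0,0,0,0,0,0.56,0,0,0,0,0,0,0.6,0,0,0,0,0,0,0.6],
)

```text
time_s: 6.05
eef_pos: [0.5289, -0.0276, 0.101]
eef_rot: [0.516, 0.485, 0.514, -0.484]
wrist_force: [-0.6, -0.6, 0.2]
opening: 0.197
```

carry_out(
  motion=[0,0,0,0,0,0,0.63,0,0,0,0,0,0,0.65,0,0,0,0,0,0,0.65],
)

```text
time_s: 6.35
eef_pos: [0.5288, -0.0276, 0.101]
eef_rot: [0.516, 0.485, 0.515, -0.484]
wrist_force: [-0.2, 0.4, -0.7]
opening: 0.178
```

carry_out(
  motion=[0,0,0,0,0,0,0.68,0,0,0,0,0,0,0.72],
)

```text
time_s: 6.55
eef_pos: [0.5285, -0.0277, 0.1011]
eef_rot: [0.516, 0.485, 0.515, -0.484]
wrist_force: [-0.4, -0.0, 1.3]
opening: 0.151
```

carry_out(
  motion=[0,0,0,0,0,0,1,0,0,0,0,0,0,1],
)

```text
time_s: 6.75
eef_pos: [0.5285, -0.0277, 0.1012]
eef_rot: [0.516, 0.485, 0.515, -0.484]
wrist_force: [-1.2, 0.1, 0.6]
opening: 0.152
```

carry_out(
  motion=[0,0,0,-0.0015,0,0,1,0,0,0,-0.0015,0,0,1,0,0,0,-0.0015,0,0,1,0,0,0,-0.0015,0,0,1,0,0,0,-0.0015,0,0,1,0,0,0,-0.0015,0,0,1,0,0,0,-0.0015,0,0,1,0,0,0,-0.001,0,0,1,0,0,0,0,0,0,1],
)

```text
time_s: 7.65
eef_pos: [0.5281, -0.0276, 0.1107]
eef_rot: [0.515, 0.485, 0.515, -0.484]
wrist_force: [2.6, -1.4, -7.8]
opening: 0.145
```

```bash
python3 -c "
from h import *
print(T().round(4), ctrl.get_obs()['wrist_force'])
"
```

```text
[[ 1.800e-03  9.981e-01  6.110e-02  5.281e-01]
 [ 9.000e-04  6.110e-02 -9.981e-01 -2.760e-02]
 [-1.000e+00  1.800e-03 -7.000e-04  1.107e-01]
 [ 0.000e+00  0.000e+00  0.000e+00  1.000e+00]] [ 2.55200341 -1.36774748 -7.7552302 ]
```

carry_out(
  motion=[0,0,0,-0.0015,0.0004,0,1,0,0,0,-0.0015,0,0,1,0,0,0,-0.0015,0,0,1,0,0,0,-0.0015,0,0,1,0,0,0,0,0,0,1],
)

```text
time_s: 8.15
eef_pos: [0.5281, -0.0276, 0.1166]
eef_rot: [0.515, 0.485, 0.515, -0.484]
wrist_force: [2.6, -1.3, -8.9]
opening: 0.155
```

carry_out(
  motion=[0,0,0,-0.001,0,0,1,0,0,0,0,0,0,1],
)

```text
time_s: 8.35
eef_pos: [0.5281, -0.0275, 0.1175]
eef_rot: [0.515, 0.485, 0.515, -0.484]
wrist_force: [3.1, -0.9, -9.9]
opening: 0.151
```

carry_out(
  motion=[0,0,0,-0.0012,0.0003,0,1,0,0,0,0,0,0,1],
)

```text
time_s: 8.55
eef_pos: [0.5281, -0.0275, 0.1185]
eef_rot: [0.515, 0.485, 0.515, -0.484]
wrist_force: [3.8, -1.9, -10.1]
opening: 0.151
```

carry_out(
  motion=[0,0,0,-0.0013,0,0,1,0,0,0,0,0,0,1],
)

```text
time_s: 8.75
eef_pos: [0.5281, -0.0275, 0.1198]
eef_rot: [0.515, 0.485, 0.515, -0.484]
wrist_force: [3.5, -0.4, -11.0]
opening: 0.147
```

carry_out(
  motion=[0,0,0,-0.0013,0,0,1,0,0,0,0,0,0,1],
)

```text
time_s: 8.95
eef_pos: [0.5281, -0.0275, 0.1211]
eef_rot: [0.515, 0.485, 0.515, -0.484]
wrist_force: [2.9, -0.9, -11.2]
opening: 0.15
```

carry_out(
  motion=[0,0,0,-0.0013,0,0,1,0,0,0,0,0,0,1],
)

```text
time_s: 9.15
eef_pos: [0.528, -0.0275, 0.1222]
eef_rot: [0.515, 0.485, 0.515, -0.484]
wrist_force: [4.0, -1.5, -11.3]
opening: 0.147
```

carry_out(
  motion=[0,0,0,-0.0013,0,0,1,0,0,0,0,0,0,1],
)

```text
time_s: 9.35
eef_pos: [0.5278, -0.0275, 0.1226]
eef_rot: [0.515, 0.485, 0.515, -0.484]
wrist_force: [5.5, -1.5, -15.2]
opening: 0.149
```

carry_out(
  motion=[0,0,0,0.001,0.0005,0,1,-3,0,0,0,0,0,1,-3,0,0,0,0,0,1],
)

```text
time_s: 9.65
eef_pos: [0.5282, -0.0275, 0.1215]
eef_rot: [0.54, 0.456, 0.541, -0.456]
wrist_force: [2.7, -0.6, -10.7]
opening: 0.156
```

```bash
cat > s.py <<'E'
from h import *
o=ctrl.get_obs(); M=T()
print(M[:3,3].round(4),'yaw',np.degrees(np.arctan2(M[1,1],M[0,1])).round(2),'down tilt',M[:2,0].round(4),'F',o['wrist_force'].round(1),'M',o['torque'].round(2),'toolF',(M[:3,:3].T@o['wrist_force']).round(1))
E
python3 s.py
```

```text
[ 0.5282 -0.0275  0.1215] yaw 9.64 down tilt [-0.0005  0.0013] F [  2.7  -0.6 -10.7] M [-0.23 -0.88 -0.02] toolF [10.7  2.6  1. ]
```

carry_out(
  motion=[-5,0,0,0,0.0003,0,1,-5,0,0,0,0,0,1,-5,0,0,0,0,0,1,-5,0,0,0,0,0,1],
)

```text
time_s: 10.05
eef_pos: [0.5288, -0.0273, 0.1221]
eef_rot: [0.613, 0.352, 0.614, -0.351]
wrist_force: [4.1, -0.3, -12.0]
opening: 0.153
```

```bash
python3 s.py
```

```text
[ 0.5288 -0.0273  0.1221] yaw 30.41 down tilt [-0.0002  0.0016] F [  4.1  -0.3 -12. ] M [-0.18 -0.79  0.03] toolF [12.   3.3  2.4]
```

carry_out(
  motion=[-6,0,0,0.0005,0,0,1,-6,0,0,0,0,0,1,-6,0,0,0.0002,0,0,1,-6,0,0,0,0,0,1,-6,0,0,0,0,0,1],
)

```text
time_s: 10.55
eef_pos: [0.5293, -0.0267, 0.1221]
eef_rot: [0.686, 0.174, 0.686, -0.172]
wrist_force: [4.1, -0.1, -11.9]
opening: 0.152
```

```bash
python3 s.py
```

```text
[ 0.5293 -0.0267  0.1221] yaw 61.65 down tilt [0.0006 0.0028] F [  4.1  -0.1 -11.9] M [-0.18 -0.88 -0.06] toolF [11.9  1.9  3.6]
```

carry_out(
  motion=[-2.3,0,0,0.001,0,0,1,0,0,0,0.001,0,0,1,0,0,0,0,0,0,1],
)

```text
time_s: 10.85
eef_pos: [0.5294, -0.0266, 0.1205]
eef_rot: [0.689, 0.159, 0.689, -0.157]
wrist_force: [4.2, -1.4, -11.3]
opening: 0.152
```

```bash
python3 s.py
```

```text
[ 0.5294 -0.0266  0.1205] yaw 64.13 down tilt [0.0008 0.0028] F [  4.2  -1.4 -11.3] M [-0.28 -0.77  0.07] toolF [11.3  0.6  4.4]
```

carry_out(
  motion=[0,0,0,0.001,0,0.0004,1,0,0,0,0.001,0,0,1,0,0,0,0.0005,0,0,1,0,0,0,0,0,0,1],
)

```text
time_s: 11.25
eef_pos: [0.5296, -0.0266, 0.1179]
eef_rot: [0.689, 0.16, 0.689, -0.158]
wrist_force: [2.0, -0.4, -10.3]
opening: 0.147
```

```bash
python3 s.py
```

```text
[ 0.5296 -0.0266  0.1179] yaw 64.0 down tilt [-0.      0.0031] F [  2.   -0.4 -10.3] M [-0.27 -0.61  0.  ] toolF [10.3  0.4  2. ]
```

carry_out(
  motion=[0,0,0,0.001,0,0.0002,1,0,0,0,0.001,0,0,1,0,0,0,0.0005,0,0,1,0,0,0,0,0,0,1],
)

```text
time_s: 11.65
eef_pos: [0.5296, -0.0267, 0.1153]
eef_rot: [0.689, 0.16, 0.689, -0.158]
wrist_force: [2.2, -0.6, -10.1]
opening: 0.152
```

carry_out(
  motion=[0,0,0,0.0007,0,0,1,0,0,0,0,0,0,1],
)

```text
time_s: 11.85
eef_pos: [0.5296, -0.0267, 0.1146]
eef_rot: [0.689, 0.16, 0.689, -0.158]
wrist_force: [2.8, -0.9, -9.9]
opening: 0.151
```

carry_out(
  motion=[0,0,0,0.0006,0,0,1,0,0,0,0,0,0,1],
)

```text
time_s: 12.05
eef_pos: [0.5296, -0.0267, 0.1141]
eef_rot: [0.689, 0.16, 0.689, -0.158]
wrist_force: [1.5, 0.1, -9.0]
opening: 0.157
```

carry_out(
  motion=[0,0,0,0.0006,0,0,1,0,0,0,0,0,0,1],
)

```text
time_s: 12.25
eef_pos: [0.5297, -0.0267, 0.1138]
eef_rot: [0.689, 0.16, 0.689, -0.158]
wrist_force: [1.3, -0.9, -8.6]
opening: 0.148
```

carry_out(
  motion=[0,0,0,0.0007,0,0,1,0,0,0,0,0,0,1],
)

```text
time_s: 12.45
eef_pos: [0.5298, -0.0267, 0.1138]
eef_rot: [0.689, 0.16, 0.689, -0.158]
wrist_force: [1.5, -0.7, -7.7]
opening: 0.153
```

carry_out(
  motion=[0,0,0,0.001,0,0,1,0,0,0,0.001,0,0,1,0,0,0,0.0005,0,0,1],
)

```text
time_s: 12.75
eef_pos: [0.53, -0.0267, 0.1135]
eef_rot: [0.689, 0.16, 0.689, -0.158]
wrist_force: [-3.1, 0.1, 1.1]
opening: 0.148
```

```bash
python3 s.py
```

```text
[ 0.53   -0.0267  0.1135] yaw 64.0 down tilt [0.     0.0026] F [-3.1  0.1  1.1] M [-0.    0.49 -0.03] toolF [-1.1 -1.3 -2.9]
```

carry_out(
  motion=[0,0,0,0,0,0,0.65,0,0,0,0,0,0,0.5,0,0,0,0,0,0,0.3,0,0,0,0,0,0,0.1,0,0,0,0,0,0,0.1,0,0,0,0,0,0,0.1],
)

```text
time_s: 13.35
eef_pos: [0.5319, -0.027, 0.1146]
eef_rot: [0.69, 0.16, 0.688, -0.158]
wrist_force: [0.4, 0.3, 0.5]
opening: 0.449
```

```bash
python3 s.py; python3 -c "
from h import *
P,im=snap('wrist','w5')
marks('wrist',P,['knob_grip','crown_mid'])
cv2.imwrite('pics/w5c.png',cv2.resize(im[120:400,160:480],None,fx=2,fy=2))
"
```

```text
[ 0.5319 -0.027   0.1146] yaw 64.0 down tilt [0.0044 0.002 ] F [0.4 0.3 0.5] M [-0.01  0.03 -0.01] toolF [-0.5  0.4  0.2]
wrist land knob_grip 0.76 [ 0.5241 -0.0269  0.1282]
wrist land crown_mid 0.66 [ 0.523  -0.0267  0.0513]
```

View pics/w5c.png

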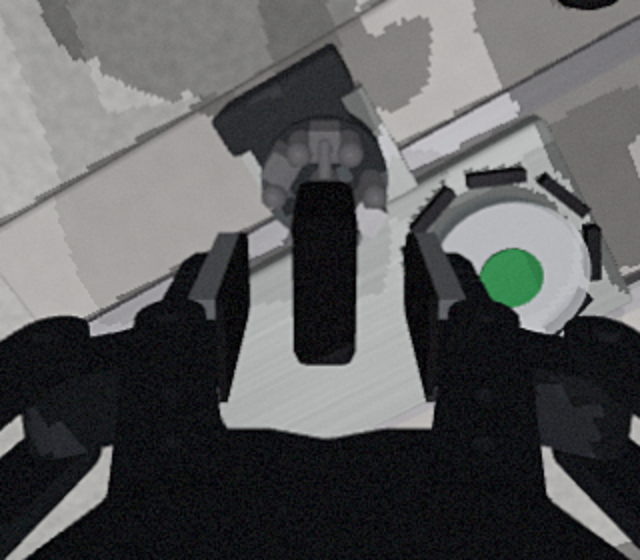

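carry_out(
  motion=[0,0,0,-0.01,0,0,0.1,0,0,0,-0.025,0,0,0.1,0,0,0,-0.03,0,0,0,0,0,0,-0.015,0,0,0,0,0,0,0,0,0,0],
)

```text
time_s: 14.0
eef_pos: [0.531, -0.0271, 0.1991]
eef_rot: [0.69, 0.16, 0.688, -0.158]
wrist_force: [0.3, 0.1, 0.3]
opening: 0.501
```

```bash
python3 s.py; python3 -c "
from h import *
plan([.621,-.121,.19],1.64,6,0)"
```

```text
[ 0.531  -0.0271  0.1991] yaw 63.99 down tilt [0.003  0.0023] F [0.3 0.1 0.3] M [-0.05 -0.01 -0.02] toolF [-0.3  0.2  0.2]
step mm 21.738445509086098
[[-5.0,0.02,-0.03,0.0015,-0.0075,0.0203,0.0],[-5.0,0.02,-0.03,0.0015,-0.0092,0.0196,0.0],[-5.0,0.02,-0.03,0.0015,-0.0109,0.0187,0.0],[-5.0,0.02,-0.03,0.0015,-0.0125,0.0177,0.0],[-5.0,0.02,-0.03,0.0015,-0.014,0.0166,0.0],[-5.0,0.02,-0.03,0.0015,-0.0154,0.0153,0.0]]
```

carry_out(
  motion=[-5,0,0,0.0015,-0.0075,0.02,0,-5,0,0,0.0015,-0.009,0.0195,0,-5,0,0,0.0015,-0.011,0.0185,0,-5,0,0,0.0015,-0.0125,0.0175,0,-5,0,0,0.0015,-0.014,0.0165,0,-5,0,0,0.0015,-0.0155,0.015,0,0,0,0,0,0,0,0],
)

```text
time_s: 14.7
eef_pos: [0.622, -0.1221, 0.187]
eef_rot: [0.707, -0.031, 0.706, 0.034]
wrist_force: [0.2, -0.2, -0.0]
opening: 0.5
```

```bash
python3 s.py; python3 -c "
from h import *
P,im=snap('wrist','w6')
marks('wrist',P,['handle','knob_grip','dish'])
d=ctrl.trace('wrist','handle')[0]; ys,xs=np.nonzero(d['pixels']); print(d['conf'],xs.min(),xs.max(),ys.min(),ys.max())
plan([.621,-.121,.08],1.64,6,0)
cv2.imwrite('pics/w6c.png',im)"
```

```text
[ 0.622  -0.1221  0.187 ] yaw 95.3 down tilt [0.0009 0.0035] F [ 0.2 -0.2 -0. ] M [0.05 0.   0.02] toolF [ 0.  -0.2  0.1]
wrist land handle 0.57 [ 0.6163 -0.1194  0.1017]
wrist land knob_grip 0.9 [ 0.5262 -0.027   0.1282]
wrist land dish 0.89 [0.5945 0.0214 0.0307]
wrist land dish 0.69 [0.5956 0.0081 0.0023]
0.7 315 516 74 222
step mm 17.996143625559682
[[0.22,0.01,-0.04,0.018,-0.0003,0.0,0.0],[0.22,0.01,-0.04,0.018,-0.0003,0.0,0.0],[0.22,0.01,-0.04,0.018,-0.0003,0.0,0.0],[0.22,0.01,-0.04,0.018,-0.0003,0.0,0.0],[0.22,0.01,-0.04,0.018,-0.0003,0.0,0.0],[0.22,0.01,-0.04,0.018,-0.0003,0.0,0.0]]
```

View pics/w6c.png

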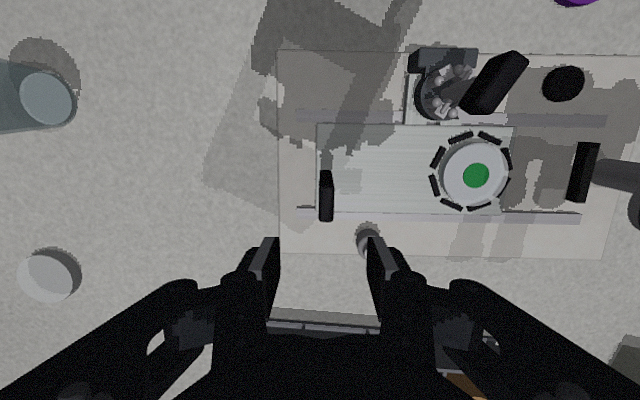

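```bash
python3 -c "
from h import *
P=pose('wrist')
for px in [(326,172),(326,198),(326,221),(320,221),(333,221)]: print(px,ray('wrist',P,px,.105).round(4))
from h import *
x,y=.621,-.121
"
```

```text
(326, 172) [ 0.5937 -0.1197  0.105 ]
(326, 198) [ 0.6135 -0.1179  0.105 ]
(326, 221) [ 0.6317 -0.1161  0.105 ]
(320, 221) [ 0.6321 -0.1207  0.105 ]
(333, 221) [ 0.6312 -0.1107  0.105 ]
```

carry_out(
  motion=[0.2,0,0,0.015,0.002,-0.003,0,0.2,0,0,0.018,0,-0.0005,0,0.2,0,0,0.02,0,0,0,0.2,0,0,0.018,0,0,0,0.2,0,0,0.018,0,0,0,0.2,0,0,0.013,0,0,0,0,0,0,0,0,0,0],
)

```text
time_s: 15.65
eef_pos: [0.6127, -0.1118, 0.079]
eef_rot: [0.707, -0.023, 0.707, 0.027]
wrist_force: [-0.3, 0.5, 0.5]
opening: 0.499
```

```bash
python3 s.py; python3 -c "
from h import *
plan([.618,-.1195,.08],1.64,1,0)"
```

```text
[ 0.6127 -0.1118  0.079 ] yaw 94.02 down tilt [-0.0005  0.0051] F [-0.3  0.5  0.5] M [-0.02  0.01  0.  ] toolF [-0.5  0.5 -0.3]
step mm 9.382960886337187
[[0.06,-0.01,-0.29,-0.0011,-0.008,0.0047,0.0]]
```

carry_out(
  motion=[0,0,-0.3,0,-0.004,0.0025,0,0,0,0,0,-0.001,0.001,0,0,0,0,0,0,0,0,0,0,0,0,0,0,0.3,0,0,0,0,0,0,0.4],
)

```text
time_s: 16.15
eef_pos: [0.6186, -0.1173, 0.0818]
eef_rot: [0.708, -0.026, 0.705, 0.024]
wrist_force: [-0.4, -0.2, 0.3]
opening: 0.299
```

```bash
python3 s.py; python3 -c "
from h import *
P,im=snap('wrist','w7')
marks('wrist',P,['handle'])
cv2.imwrite('pics/w7c.png',cv2.resize(im[80:400,160:480],None,fx=1.5,fy=1.5))"
```

```text
[ 0.6186 -0.1173  0.0818] yaw 94.03 down tilt [ 0.0043 -0.0024] F [-0.4 -0.2  0.3] M [-0.    0.05  0.03] toolF [-0.3 -0.1 -0.4]
wrist land handle 0.56 [ 0.6201 -0.1242  0.0975]
```

View pics/w7c.png

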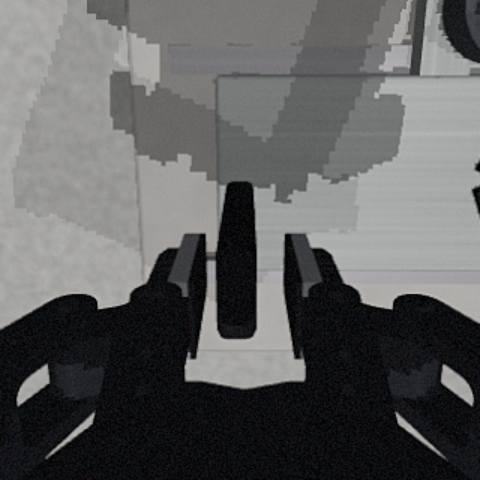

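carry_out(
  motion=[0,0,0,0,-0.0008,0,0.55,0,0,0,0,0,0,0.65,0,0,0,0,0,0,0.75,0,0,0,0,0,0,1,0,0,0,0,0,0,1],
)

```text
time_s: 16.75
eef_pos: [0.6187, -0.1184, 0.0822]
eef_rot: [0.708, -0.026, 0.705, 0.024]
wrist_force: [-0.2, -0.8, 1.5]
opening: 0.126
```

carry_out(
  motion=[0,0,0,0,0.003,0,1,0,0,0,0,0.004,0,1,0,0,0,0,0.005,0,1,0,0,0,0,0.005,0,1],
)

```text
time_s: 17.15
eef_pos: [0.6175, -0.1016, 0.0822]
eef_rot: [0.708, -0.026, 0.705, 0.023]
wrist_force: [-0.8, -1.7, 0.2]
opening: 0.129
```

```bash
python3 s.py
```

```text
[ 0.6175 -0.1016  0.0822] yaw 93.96 down tilt [ 0.0049 -0.0038] F [-0.8 -1.7  0.2] M [-0.11  0.08  0.01] toolF [-0.2 -1.6 -0.9]
```

carry_out(
  motion=[0,0,0,0,0.005,0,1,0,0,0,0,0.006,0,1,0,0,0,0,0.006,0,1,0,0,0,0,0.006,0,1,0,0,0,0,0.006,0,1,0,0,0,0,0.005,0,1,0,0,0,0,0.003,0,1,0,0,0,0,0.001,0,1],
)

```text
time_s: 17.95
eef_pos: [0.6145, -0.0587, 0.0822]
eef_rot: [0.708, -0.026, 0.705, 0.024]
wrist_force: [-0.2, -2.3, 1.1]
opening: 0.122
```

```bash
python3 s.py
```

```text
[ 0.6145 -0.0587  0.0822] yaw 94.05 down tilt [ 0.005  -0.0036] F [-0.2 -2.3  1.1] M [-0.07  0.04 -0.06] toolF [-1.1 -2.3 -0.4]
```

Travelled 59.8 mm; about 10 mm left, in small rows.

carry_out(
  motion=[0,0,0,0,0.002,0,1,0,0,0,0,0.002,0,1,0,0,0,0,0.002,0,1,0,0,0,0,0.0015,0,1,0,0,0,0,0.001,0,1,0,0,0,0,0.001,0,1],
)

```text
time_s: 18.55
eef_pos: [0.6139, -0.0499, 0.0822]
eef_rot: [0.708, -0.027, 0.705, 0.023]
wrist_force: [0.4, -8.7, -0.6]
opening: 0.124
```

carry_out(
  motion=[0,0,0,0,0.001,0,1,0,0,0,0,0.001,0,1],
)

```text
time_s: 18.75
eef_pos: [0.6139, -0.05, 0.0822]
eef_rot: [0.708, -0.028, 0.705, 0.022]
wrist_force: [-0.3, -6.2, 0.2]
opening: 0.13
```

carry_out(
  motion=[0,0,0,0,0.0015,0,1,0,0,0,0,0.0015,0,1,0,0,0,0,0,0,1],
)

```text
time_s: 19.05
eef_pos: [0.6139, -0.0501, 0.0822]
eef_rot: [0.709, -0.028, 0.705, 0.02]
wrist_force: [1.1, 0.7, 1.2]
opening: 0.126
```

carry_out(
  motion=[0,0,0,0,0,0,0.8,0,0,0,0,0,0,0.6,0,0,0,0,0,0,0.4,0,0,0,0,0,0,0.1,0,0,0,0,0,0,0.1,0,0,0,0,0,0,0.1],
)

```text
time_s: 19.65
eef_pos: [0.6134, -0.0486, 0.0816]
eef_rot: [0.708, -0.028, 0.705, 0.021]
wrist_force: [0.6, 0.9, 0.8]
opening: 0.452
```

```bash
python3 s.py; python3 -c "
from h import *
P,im=snap('wrist','w8')
marks('wrist',P,['handle','knob_grip'])
cv2.imwrite('pics/w8c.png',im)"
```

```text
[ 0.6134 -0.0486  0.0816] yaw 93.95 down tilt [ 0.0047 -0.0105] F [0.6 0.9 0.8] M [-0.    0.05  0.03] toolF [-0.8  0.9  0.7]
wrist land handle 0.93 [ 0.6162 -0.0502  0.1009]
wrist land knob_grip 0.85 [ 0.5234 -0.0239  0.1294]
wrist land knob_grip 0.53 [ 5.311e-01 -2.550e-02 -1.000e-04]
```

View pics/w8c.png

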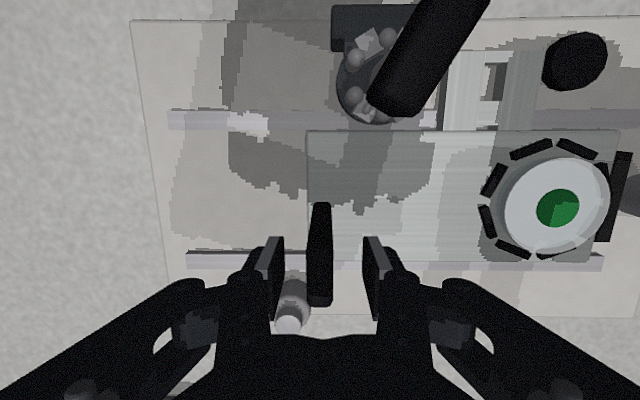

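carry_out(
  motion=[0,0,0,-0.01,0,0,0.1,0,0,0,-0.025,0,0,0,0,0,0,-0.035,0,0,0,0,0,0,-0.035,0,0,0,0,0,0,-0.01,0,0,0,0,0,0,0,-0.03,0,0,0,0,0,0,-0.03,0,0,0,0,0,0,0,0,0,0,0,0,0,0,0,0,0],
)

```text
invalid input
```

```bash
python3 s.py; python3 -c "
from h import *
for c in('wrist','top','scene'):
    P,im=snap(c,c+'9'); marks(c,P,['handle','knob_grip','dish','objective','lens_cap'])
cv2.imwrite('pics/f.png',np.vstack([cv2.imread('pics/wrist9.png')[:250],cv2.resize(cv2.imread('pics/scene9.png')[150:300,220:460],(640,340))]))"
```

```text
[ 0.6134 -0.0487  0.0816] yaw 93.94 down tilt [ 0.0047 -0.0106] F [0.1 0.6 0.4] M [ 0.04 -0.03 -0.07] toolF [-0.4  0.6  0.2]
wrist land handle 0.58 [ 0.6138 -0.0526  0.0991]
wrist land knob_grip 0.6 [ 0.5226 -0.028   0.1285]
wrist land dish 0.85 [0.5881 0.0897 0.03  ]
wrist land objective 0.87 [ 0.6784 -0.0708  0.0093]
wrist land objective 0.4 [ 0.6148 -0.0542  0.1001]
wrist land lens_cap 0.97 [0.5102 0.092  0.0095]
top land handle 0.7 [ 0.6147 -0.0485  0.0889]
top land handle 0.48 [0.5887 0.0891 0.0289]
top land dish 0.49 [0.5912 0.0875 0.0275]
top land lens_cap 0.66 [0.5891 0.0886 0.0281]
top land lens_cap 0.56 [0.5038 0.0958 0.0101]
scene land dish 0.9 [0.5896 0.0921 0.03  ]
scene land dish 0.55 [ 5.235e-01 -2.720e-02 -1.000e-04]
scene land objective 0.52 [ 0.6797 -0.0627  0.0073]
scene land lens_cap 0.48 [0.503  0.0923 0.0108]
```

View pics/f.png

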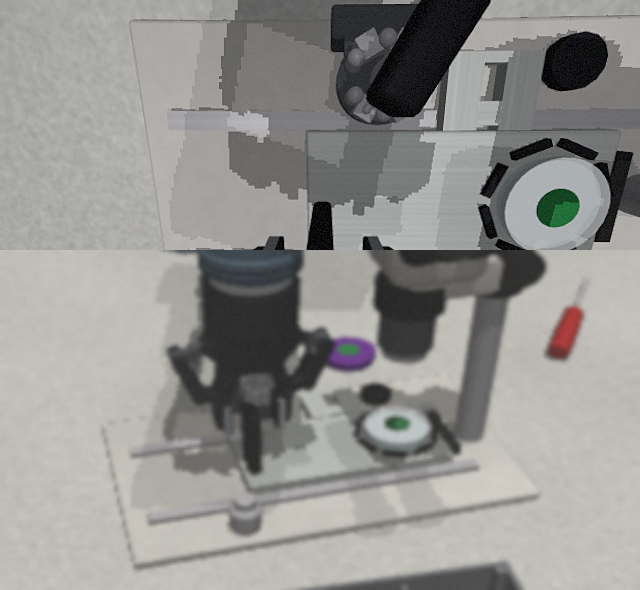

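carry_out(
  motion=[0,0,0,-0.01,0,0,0.1,0,0,0,-0.025,0,0,0,0,0,0,-0.035,0,0,0,0,0,0,-0.035,0,0,0,0,0,0,-0.01,-0.02,0,0,0,0,0,0,-0.03,0,0,0,0,0,0,-0.02,0,0,0,0,0,0,0,0,0,0,0,0,0,0,0,0],
)

```text
time_s: 21.6
eef_pos: [0.6186, -0.1187, 0.209]
eef_rot: [0.71, -0.029, 0.704, 0.02]
wrist_force: [0.3, 1.2, 0.4]
opening: 0.498
```

```bash
python3 s.py; python3 -c "
from h import *
for c in('wrist','top'):
    P,im=snap(c,c+'10'); marks(c,P,['handle','knob_grip','dish','objective'])
cv2.imwrite('pics/f2.png',cv2.imread('pics/wrist10.png'))"
```

```text
[ 0.6186 -0.1187  0.209 ] yaw 94.04 down tilt [ 0.0093 -0.0124] F [0.3 1.2 0.4] M [ 0.02 -0.    0.05] toolF [-0.4  1.1  0.4]
wrist land handle 0.62 [ 0.6157 -0.0536  0.0987]
wrist land knob_grip 0.91 [ 0.5221 -0.0257  0.1273]
wrist land dish 0.9 [0.5886 0.0896 0.031 ]
wrist land objective 0.94 [ 0.6768 -0.0666  0.0136]
top land handle 0.7 [ 0.618  -0.0487  0.0893]
top land dish 0.67 [ 0.4121  0.0933 -0.0041]
top land dish 0.48 [0.5907 0.0905 0.0271]
```

View pics/f2.png

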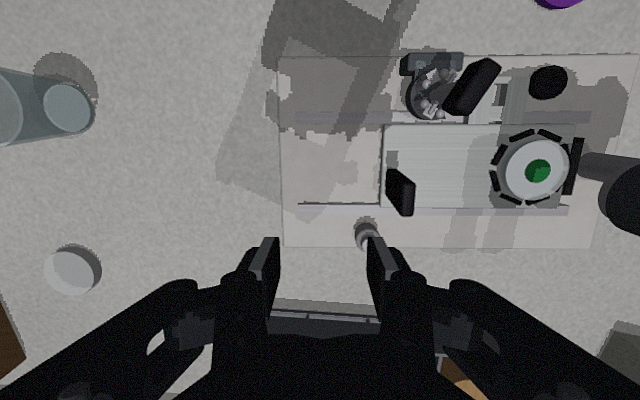

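```bash
python3 -c "
from bench import ctrl
print(ctrl.hand_in())"
```

```text
the job is handed in; nothing more can be done
None
```

The plunger is retracted in a rest notch, the carriage is home against its end stop with the dish in its nest, and I have handed the job in. `hand_in()` reports no verdict, so the result rests on the checks below.

- **Plunger:** I lifted it to the soft stop, which I felt at a lift of about 21 mm (15 N on the wrist). I backed off about 1 mm, turned the knob 60° anticlockwise and eased it down until the pull on the wrist fell to zero, at a lift of about 12.5 mm. After I let go, two pictures and the networks (knob at z ≈ 0.128 m) showed it still retracted with the pin in the notch.
- **Carriage:** I slid it by the handle at about 0.06 m/s or less, and it needed only about 2 N until it met the stop at about 9 N. The gripped travel measured 68.5 mm. Two further gentle pushes moved it no farther, and comparing the handle's position in the pictures gave about 69.8 mm.
- **Dish:** Its network position moved by about 70 mm, to z ≈ 0.03 m. It lies flat inside its nest in the last picture.
- **Bystanders:** The objective stood upright in the last picture, and the lens cap and beaker show nothing disturbed. I checked the reagent bottle, slide box and screwdriver only by keeping the arm clear of them.

**Checks that disagreed:** The 68.5 mm gripped travel is short of 70 mm. I put that down to the 1.5 mm of play already taken up, and relied on the hard stop instead. Network positions for the knob and handle differed by up to about 6 mm between views, so I centred both grasps from the wrist pictures. One retract command was refused as invalid because of a miscounted row, and I sent it again.

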